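# Fit a spare module in the bench test rack and switch it on

## Robot

A 6-joint arm with a two-finger parallel gripper is mounted at the origin on the work surface. World frame = base frame: x ahead of the robot, y to its left, z up, the work surface at z = 0. Lengths are in m, angles in rad, forces in N, time in s.
With the tool pointing down it reaches from about 0.325 to 0.925 m from the base axis. Payload 3.1 kg.
Tool frame: the origin (TCP) lies midway between the tips of the shut fingers; the grasp point (between the pads) lies 19 mm behind it; z points along the fingers, y is the line along which they close (so a half turn about z gives the same grasp; the last joint's range is limited). The gripper opens to 85 mm and grips with 20 to 120 N. Pads are 22 mm wide; open, the fingers measure 114 mm over their backs; the gripper's body (76 mm by 85 mm) begins 54 mm behind the grasp point. The pads swing forward as they close: fully open they stand 13 mm farther back than shut.
Start: joints at [-1.453, 0.217, 1.613, -0, 1.311, -0.112], TCP at [0.142, -0.609, 0.231] pointing down, gripper open.
Joint ranges: [-2.75, 2.75], [-0.78, 2.1], [0.31, 2.55], [-1.13, 4.27], [0.13, 2.63], [-2.58, 2.58]. Speed limits (rad/s): [2.79, 2.79, 3.14, 3.14, 3.14, 3.14].

## Interface

Orientations are given as a unit quaternion [w, x, y, z].
In Python, from rig import bot gives the robot as it stands.
- The arm moves only by the tool carry_out, never from a script. Its argument "deltas" is a list of rows, each an object with "translation": the shift along the tool's x, y, z in cm, a list of three; "angular": the turn, a rotation vector about the tool's x, y, z in degrees, a list of three; "grip": the opening, from -1 (shut) to 1 (fully open). A call has 1 to 8 rows; each row is the pose to reach, as a shift and turn from the pose commanded when the call began, along the tool's axes at that moment; what a row does not reach only later rows make up. A row lasts 1/8 s, in which the tool goes at most 62.5 mm and 10.7 degrees, less where a joint would pass 70% of its speed; a pose out of reach is approached as far as the arm can. A call with a gripper value outside its range is refused whole. The fingers move at their own pace and stop on an object; "force" is the grip in N (left out, the last holds). Time passes only in rows, so rows that repeat a pose let the fingers close. It gives the time, the measured TCP pose, the force, the opening and the grip force at its end, in the units of the state.
- bot.get_state(): the state, without advancing time (a new reading comes with each control period).
- bot.capture(name): name is "side" or "top" or "wrist"; returns a dict with "color" (400x640x3 uint8, blue, green, red), "range_z" (400x640 float32, m along the optical axis (not along the pixel's ray), 0 where there is no reading), "fovy" (degrees; the focal length in pixels is half the picture's height over the tangent of half this angle, whatever the lens; pixels are square), "cx", "cy" (the principal point, pixels), "origin" and "rotation" of the camera in the world. Camera axes: x right, y up, looking along -z (the intrinsics and any distortion apply to the point x, -y, -z); pixel columns grow to the right and rows downward; lengths in m; the calibration is good to about 2 mm. A picture is of the moment at which its call begins.
- bot.job_done(): hands the job in; it is judged then, once.
The state is a dict: "time": time; "joint_pos": joint angles; "joint_vel": joint speeds; "effort": joint torques, N m; "ee_pos": TCP position; "tool_rot": TCP orientation; "contact_force": force on the tool from outside, world axes, zero at the start; "ft_torque": the same for the moment, N m; "gripper_width": finger opening in m; "grip_force": force on a finger pad.
Only numpy, scipy, OpenCV 4.12 (cv2) and the standard library are available. Lean on these libraries where they do the work, as an engineer would, in place of code of your own. Each camera call takes 0.05 s, during which the arm holds its last target. There are 200 camera calls.

## Task

Take the spare plug-in module out of the black card stand by its handle, slide its board into the guides of the rack's empty bay and press it fully home, so that its front panel sits flush with its neighbours. Only then turn the rack's main switch clockwise all the way to on, and let go. Leave the bare board, the screwdriver and the parts bin where they are.

Things in the scene. Friction and masses are not known exactly. Their poses are not given: they have to be found in the camera images.
- module_handle (a point): Centre of the spare module's grip bar: aluminium, 88 mm along x, 10 mm wide in y, 14 mm high in z, 27 mm clear of the front panel, on legs at x = +-39 mm. Pinch it across y. Module (0.22-0.36 kg) axes: z from the board's contact edge out through the panel (up in the stand), x along the panel, y across the board. The panel's rear face is 38 mm below, the contact edge 138 mm below.
- module_seat (a point): Same axes: point of the board's plane at the middle of the panel's rear face. Panel 128.4 (x) x 60 (y) x 4 mm, off-centre: it reaches 15 mm to +y and 45 mm to -y of the board. Coincides with slot when home.
- board_edge (a point): Same axes: middle of the contact edge, 100 mm below module_seat. The dark green board is 100 mm wide (x), 4 mm thick (y), 100 mm long (z). Its components stand on the -y side, up to 22 mm off the board and 9 mm or more in from its two long edges.
- slot: Empty bay of the rack: where module_seat lies when home, in the plane of the front rails on which the panel then rests. z points out of the front, 30 deg off vertical towards the robot; x along the bay, up and away from the robot; y across the rack. The module goes in along -z, its x, y, z parallel to these (panel off-centre: not reversed). Three other bays are filled; which one is empty varies.
- guide_mouth (a point): Slot axes: middle of the bay 7 mm behind the front plane, where the two white plastic card guides begin, at x = +-51 mm. Grooves 5.5 mm wide for the 4 mm board, flared to 12 mm over the first 14 mm, lips 6 mm deep, 2.5 mm total play along x. The panel ends with 1.5 mm to its neighbours at each side in y.
- connector (a point): Slot axes: where the board's edge meets the contacts of the black edge connector, 93 mm below (-z) slot. Pressing the module on over the last 7 mm takes 6 to 8 N more; it does not spring back. A module merely let slide stops here, 7 mm out.
- rack: Aluminium 3U rack, fixed on the bench, about 260 mm wide (y), 136 mm high, 130 mm deep, leaning back so that its front looks up and towards the robot. Origin on the bench under the middle of the front plane, which is there 150 mm high; z up. Four bays 63 mm apart; neighbouring modules have the same handle, 63 mm away in y, reaching 45 mm out of the front plane.
- switch_grip (a point): Grip centre of the main switch's handle, a black bar 46 x 12 x 26 mm at the rack's right-hand (-y) end. z out of the rack's front, on the turning axis; x along the bar (turns with it). Bar top 8 mm further out, foot 18 mm further in, base plate (48 mm square) 24 mm below this point. Panel 30 mm below.
- main_switch (a joint): Angle in rad: 0 off, bar along the slot's x; 1.047 (60 deg) on, at its stop, turned clockwise seen from the front (negative about its z). Stays where it is left; takes about 0.07 N m. Starts at 0 to 0.12.
- stand: Black card stand fixed on the bench: base 150 (x) x 170 (y) x 8 mm, combs at x = +-53 mm up to 75 mm high, with 6.5 mm grooves every 30 mm of y. Boards stand on the base, contact edge down; lift straight up by 70 mm to clear the combs. Module at y = -30 or +30 mm, bare board in the other. Origin: centre of underside.
- bare_board_mid (a point): Bystander: centre of a loose bare board 100 x 4 x 80 mm standing in the stand, top 88 mm above the bench.
- screwdriver: Bystander: loose screwdriver, 190 mm long, lying on the bench in front of the rack. Origin at its underside.
- parts_bin: Bystander: loose open yellow parts bin 100 x 130 x 50 mm in front of the rack's right-hand end. Origin: centre of its underside.

How it is judged:
By the outcome, as a careful person would: the job done as asked, in the order asked, and still so for the second after the job is handed in, with the robot touching nothing.
It also fails if it takes over 64 s, if anything falls off the work surface, if the arm or the gripper's body presses on something with over 40 N, if the wrist force passes 120 N, or if a joint passes its speed limit or range.

## Working session

There is one attempt and no reset: what is moved stays moved. The work goes in short steps, Python scripts to look and compute and a tool call to move; the robot and the scene stay as the last step left them, time stands still between calls to the robot, and variables do not carry over. Pictures are saved under pics/ and viewed, at most 10 in all, crops included, and the job is handed in when it is done.

Besides the shell and the picture viewer there is one more tool, called after "Emit:" as name(argument=value, ...) on one line, values as JSON. carry_out: Moves the arm, as the interface text tells. Its arguments: {"type":"object","properties":{"deltas":{"type":"array","items":{"type":"object","properties":{"translation":{"type":"array","items":{"type":"number"}},"angular":{"type":"array","items":{"type":"number"}},"grip":{"type":"number"}}}},"force":{"type":"number"}},"required":["deltas"]}

```bash
mkdir -p pics; cat > h.py <<'E'
import numpy as np, cv2
from rig import bot
def snap(name,tag):
    c=bot.capture(name); cv2.imwrite(f'pics/{tag}.png',c['color'])
    np.savez(f'{tag}.npz',**{k:np.array(v) for k,v in c.items()}); return c
def load(tag): return {k:v for k,v in np.load(f'{tag}.npz').items()}
def Rm(c):
    r=np.array(c['rotation'],float)
    if r.size==9: return r.reshape(3,3)
    from scipy.spatial.transform import Rotation as R
    return R.from_quat(np.roll(r.ravel(),-1)).as_matrix()
def ray(c,u,v):
    f=200/np.tan(np.radians(float(c['fovy']))/2)
    d=np.array([(u-c['cx'])/f,-(v-c['cy'])/f,-1.0]); return Rm(c)@d
def pt(c,u,v,z=None):
    if z is None:
        z=float(c['range_z'][int(round(v)),int(round(u))])
    return np.array(c['origin'])+ray(c,u,v)*z
def tri(l):
    A=np.zeros((3,3));b=np.zeros(3)
    for c,u,v in l:
        d=ray(c,u,v);d/=np.linalg.norm(d);P=np.eye(3)-np.outer(d,d);A+=P;b+=P@np.array(c['origin'])
    X=np.linalg.solve(A,b)
    return X,[np.linalg.norm((np.eye(3)-np.outer(d/np.linalg.norm(d),d/np.linalg.norm(d)))@(X-c['origin'])) for c,d in [(c,ray(c,u,v)) for c,u,v in l]]
def proj(c,X):
    f=200/np.tan(np.radians(float(c['fovy']))/2)
    p=Rm(c).T@(np.array(X)-c['origin']); return float(c['cx'])+f*p[0]/-p[2], float(c['cy'])-f*p[1]/-p[2]
E
python3 - <<'E'
from h import *
for n in ['side','top','wrist']:
    c=snap(n,n+'0'); print(n,c.keys(),c['fovy'],c['cx'],c['cy'],c['origin'],np.round(Rm(c),3).tolist())
print(bot.get_state())
E
```

```text
side dict_keys(['color', 'range_z', 'fovy', 'cx', 'cy', 'origin', 'rotation']) 51.258706364885555 320.24235427774926 194.30612335506078 [0.16050173 0.6305984  0.78207597] [[-0.876, 0.301, -0.377], [-0.482, -0.574, 0.662], [-0.017, 0.762, 0.647]]
top dict_keys(['color', 'range_z', 'fovy', 'cx', 'cy', 'origin', 'rotation']) 57.880842012838215 321.67631069196557 202.0152265661703 [ 0.38676423 -0.03891271  0.98462493] [[0.006, 0.981, -0.196], [-1.0, 0.007, 0.002], [0.003, 0.196, 0.981]]
wrist dict_keys(['color', 'range_z', 'fovy', 'cx', 'cy', 'origin', 'rotation']) 66.82897593214835 321.82981671671746 197.59809269402706 [ 0.21295835 -0.5915201   0.37323113] [[0.227, 0.933, 0.278], [-0.974, 0.218, 0.064], [-0.001, -0.286, 0.958]]
{'time': 0.15, 'joint_pos': array([-1.45319669e+00,  2.17581619e-01,  1.61457923e+00,  7.14436391e-07,
        1.31133512e+00, -1.12234452e-01]), 'joint_vel': array([-4.58493766e-04, -3.74408615e-04, -3.57672154e-03,  8.02863472e-05,
        8.91423332e-05, -9.56386590e-04]), 'effort': array([-7.71612849e-05, -3.97446871e+01, -3.04414666e+01, -1.79304611e-04,
        5.83301400e-03,  1.51976207e-05]), 'ee_pos': array([ 0.14231063, -0.60792846,  0.23026065]), 'tool_rot': array([-9.51654609e-04,  9.93403860e-01,  1.14664138e-01, -2.20773342e-06]), 'contact_force': array([ 0.28392856, -0.20881256, -0.09639196]), 'ft_torque': array([-0.00736276, -0.0044103 ,  0.01167224]), 'grip_force': 0.0, 'gripper_width': 0.08563116378170202}
```

View pics/top0.png

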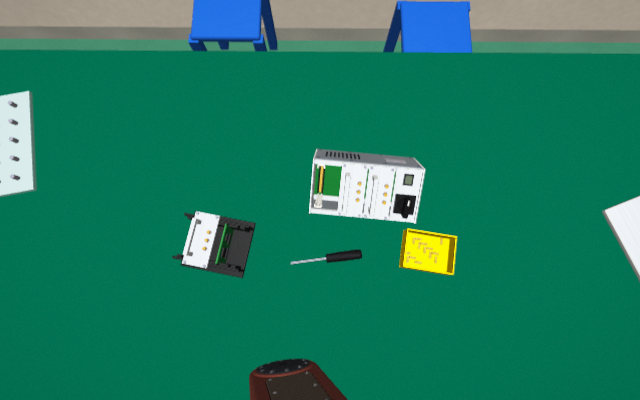

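View pics/side0.png

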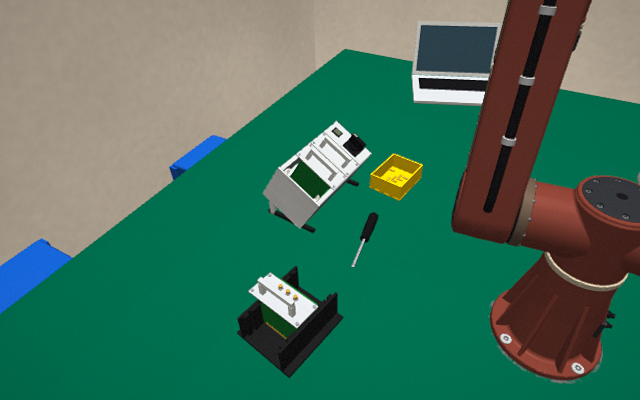

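The top view shows the stand at about (218,244), with the module's white panel on its left at (203,240). The rack is at about (365,187), its leftmost bay empty at (328,185) and the switch at (404,206). The screwdriver is at (327,257) and the bin at (428,251). The side view agrees with this. I'll enlarge next.

```bash
python3 - <<'E'
from h import *
t=load('top0');s=load('side0')
def crop(c,x,y,w,h,k): return cv2.resize(c['color'][y:y+h,x:x+w],None,fx=k,fy=k,interpolation=cv2.INTER_CUBIC)
a=crop(t,170,205,100,75,4);b=crop(t,300,140,135,100,400/135) 
b=cv2.resize(b,(400,300))
c=crop(s,232,260,120,90,400/120);d=crop(s,260,115,120,90,400/120)
img=np.vstack([np.hstack([a,b]),np.hstack([cv2.resize(c,(400,300)),cv2.resize(d,(400,300))])])
cv2.imwrite('pics/comp.png',img)
for n,u,v in [('panel',200,225),('panel',205,260),('rackL',312,180),('empty board',330,180),('mod2',345,170),('switchpanel',408,190),('switch',404,205),('bench',280,320)]: print(n,pt(t,u,v).round(4))
E
```

```text
panel [0.5025 0.2542 0.1115]
panel [0.4186 0.2365 0.1107]
rackL [ 0.6048 -0.0176  0.1585]
empty board [ 0.6354 -0.063   0.0436]
mod2 [ 0.6245 -0.0944  0.1764]
switchpanel [ 0.581  -0.242   0.1631]
switch [ 0.5436 -0.2292  0.172 ]
bench [ 0.2694  0.0657 -0.0012]
```

View pics/comp.png

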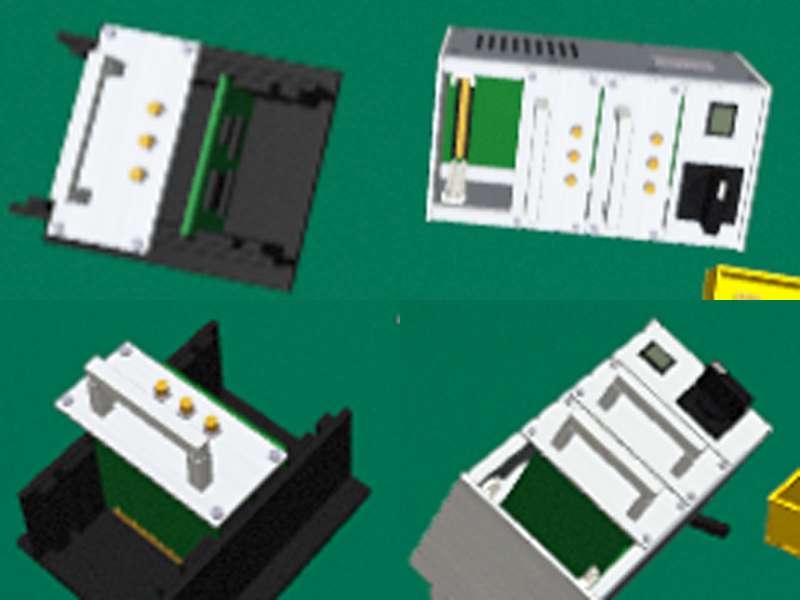

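The composite shows the module's handle bar in the top crop at (112,65)-(75,195), on the left (+y) side of the panel. The handles of the neighbouring modules also sit on their left, and the empty bay is the leftmost. So the module's axes run roughly with world x and y, and there is no reversal.

```bash
cat >> h.py <<'E'
from scipy.spatial.transform import Rotation as R
def pose():
    s=bot.get_state(); return np.array(s['ee_pos']),R.from_quat(np.roll(s['tool_rot'],-1))
def delta(P,Q,base=None):
    p,q=base or pose()
    return (q.inv().apply(np.array(P)-p)*100).round(2),np.degrees((q.inv()*Q).as_rotvec()).round(2)
def frame(x,z): # tool x dir, z dir
    z=np.array(z,float)/np.linalg.norm(z); x=np.array(x,float)-np.dot(x,z)*z; x/=np.linalg.norm(x)
    return R.from_matrix(np.c_[x,np.cross(z,x),z])
E
python3 - <<'E'
from h import *
t=load('top0');s=load('side0')
T=lambda X,Y:(t,170+X/4,205+Y/4); S=lambda X,Y:(s,232+X*.3,260+(Y-300)*.3)
print('handle',tri([T(95,130),S(148,405)]))
print('e1',tri([T(112,65),S(90,365)]),'e2',tri([T(75,195),S(205,450)]))
T2=lambda X,Y:(t,300+X*.3375,140+Y/3); S2=lambda X,Y:(s,260+(X-400)*.3,115+(Y-300)*.3)
print('switch',tri([T2(715-400,200),S2(715,400)]))
print('rack corner near left',tri([T2(28,218),S2(590,598)]),'far left',tri([T2(43,57),S2(463,475)]))
yaw=np.radians(180-14.8)
Q=frame([np.cos(yaw),np.sin(yaw),0],[0,0,-1]); q=pose()[1]
d=delta([.40,.20,.30],Q); print(d)
p0=pose()
print('wp1',delta([.42,-.25,.36],R.from_rotvec([0,0,np.radians(75)])*q))
p1=(np.array([.42,-.25,.36]),R.from_rotvec([0,0,np.radians(75)])*q)
print('wp2',delta([.45,.23,.32],Q,p1))
E
```

```text
handle (array([0.47056938, 0.25771407, 0.14012278]), [np.float64(0.0014387719946311827), np.float64(0.0014387719946311727)])
e1 (array([0.5111054 , 0.25106434, 0.14292176]), [np.float64(0.004312368371713671), np.float64(0.004312368371713619)]) e2 (array([0.43075613, 0.26658551, 0.13655841]), [np.float64(0.0011274051275128364), np.float64(0.0011274051275128832)])
switch (array([ 0.54472741, -0.23909946,  0.15090318]), [np.float64(0.0010585170044124547), np.float64(0.0010585170044125872)])
rack corner near left (array([ 0.5343592 , -0.01091772,  0.11972958]), [np.float64(0.001214119485318625), np.float64(0.001214119485318806)]) far left (array([ 0.6477486 , -0.02388117,  0.18236819]), [np.float64(0.0010165489181693079), np.float64(0.0010165489181692587)])
(array([ 43.5 , -72.81,  -6.83]), array([-2.0000e-02, -1.5000e-01, -1.5203e+02]))
wp1 (array([ 35.2 , -28.55, -12.91]), array([ 2.0e-02, -1.4e-01, -7.5e+01]))
wp2 (array([48.07,  1.47,  4.01]), array([ -0.08,  -0.08, -77.03]))
```

Emit:
carry_out(deltas=[{"translation":[4,-3.5,-4],"angular":[0,0,-9],"grip":1},{"translation":[9,-7,-8],"angular":[0,0,-18],"grip":1},{"translation":[13,-10.5,-12.9],"angular":[0,0,-28],"grip":1},{"translation":[17.5,-14,-12.9],"angular":[0,0,-37],"grip":1},{"translation":[22,-18,-12.9],"angular":[0,0,-47],"grip":1},{"translation":[26.5,-21.5,-12.9],"angular":[0,0,-56],"grip":1},{"translation":[31,-25,-12.9],"angular":[0,0,-65],"grip":1},{"translation":[35.2,-28.5,-12.9],"angular":[0,0,-75],"grip":1}])

```text
time: 1.15
ee_pos: [0.4211, -0.2489, 0.3601]
tool_rot: [0.0, 0.716, 0.698, 0.0]
contact_force: [0.0, 0.6, -0.2]
gripper_width: 0.0855
grip_force: 0.0
```

Emit:
carry_out(deltas=[{"translation":[6,0,0],"angular":[0,0,-10],"grip":1},{"translation":[12,0,0],"angular":[0,0,-20],"grip":1},{"translation":[18,0,1],"angular":[0,0,-30],"grip":1},{"translation":[24,0.5,2],"angular":[0,0,-40],"grip":1},{"translation":[30,1,3],"angular":[0,0,-50],"grip":1},{"translation":[36,1,3.5],"angular":[0,0,-60],"grip":1},{"translation":[42,1.4,4],"angular":[0,0,-70],"grip":1},{"translation":[48,1.5,4],"angular":[0,0,-77],"grip":1}])

```text
time: 2.15
ee_pos: [0.45, 0.2303, 0.3195]
tool_rot: [-0.0, 0.127, 0.992, -0.0]
contact_force: [1.5, -1.5, 0.3]
gripper_width: 0.0851
grip_force: 0.0
```

Emit:
carry_out(deltas=[{"translation":[0,0,0],"angular":[0,0,0],"grip":1},{"translation":[0,0,0],"angular":[0,0,0],"grip":1}])

```text
time: 2.4
ee_pos: [0.4502, 0.2281, 0.3198]
tool_rot: [-0.0, 0.129, 0.992, -0.001]
contact_force: [-0.4, -0.3, 0.2]
gripper_width: 0.0853
grip_force: 0.0
```

```bash
python3 -c "
from h import *
snap('wrist','w1')"
```

Emit:
carry_out(deltas=[{"translation":[-3,-4,0],"angular":[0,0,0],"grip":1},{"translation":[-4,-9,0],"angular":[0,0,0],"grip":1},{"translation":[-4,-9,0],"angular":[0,0,0],"grip":1},{"translation":[-4,-9,0],"angular":[0,0,0],"grip":1}])

```text
time: 2.95
ee_pos: [0.4662, 0.1301, 0.3205]
tool_rot: [0.0, 0.131, 0.991, 0.0]
contact_force: [-0.4, 0.1, -0.2]
gripper_width: 0.0856
grip_force: 0.0
```

```bash
python3 -c "
from h import *
snap('wrist','w2')
a=load('w1')['color'];b=load('w2')['color']
cv2.imwrite('pics/w12.png',np.vstack([a[:300],b[100:]]))
print(pose()[0])"
```

```text
[0.4661973  0.13080986 0.32048781]
```

View pics/w12.png

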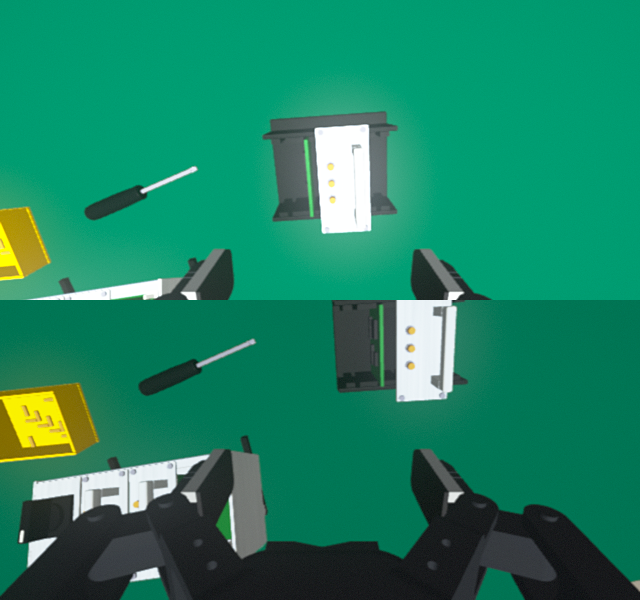

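The frames show the module panel in w1 at (315..371,126..233), with its bar at (357,185). In w2 (shown cropped from row 100) the panel is at about (425,200) in full-frame pixels. Next I'll extract the panel and bar with the depth clouds and by triangulation.

```bash
cat >> h.py <<'E'
def cloud(c):
    f=200/np.tan(np.radians(float(c['fovy']))/2); v,u=np.mgrid[0:400,0:640]; z=c['range_z'].astype(float)
    d=np.stack([(u-c['cx'])/f,-(v-c['cy'])/f,-np.ones_like(z)],-1)*z[...,None]
    X=d@Rm(c).T+np.array(c['origin']); X[z==0]=np.nan; return X
E
python3 - <<'E'
from h import *
def rect(xy):
    (c,s,a)=cv2.minAreaRect((xy*1000).astype(np.float32)); 
    if s[0]<s[1]: a-=90; s=s[::-1]
    return np.round(c,1),np.round(s,1),round((a+90)%180-90,2)
res={}
for tag in ['w1','w2','top0']:
    c=load(tag);X=cloud(c);g=c['color'].min(2)
    m=(np.hypot(X[...,0]-.47,X[...,1]-.245)<.1)
    for n,lo,hi in [('panel',.104,.122),('bar',.138,.17)]:
        k=m&(X[...,2]>lo)&(X[...,2]<hi)&(g>70); k=cv2.morphologyEx(k.astype(np.uint8),cv2.MORPH_OPEN,np.ones((2,2)))>0
        if k.sum()>20: print(tag,n,k.sum(),rect(X[k][:,:2]),'z',np.median(X[k][:,2]).round(4), 'pixel',rect(np.argwhere(k)[:,::-1]/1000.))
        if n=='panel':
            b=cv2.boxPoints(cv2.minAreaRect(np.argwhere(k)[:,::-1].astype(np.float32))); res[tag]=b
a,b=load('w1'),load('w2')
C=[]
for q in res['w1']:
    # match by order of corner
    pass
o=lambda B:[B[np.argmin(B@np.array(s))] for s in ([1,1],[-1,1],[-1,-1],[1,-1])]
P=np.array([tri([(a,*i),(b,*j)])[0] for i,j in zip(o(res['w1']),o(res['w2']))]); print(P.round(4), P.mean(0).round(4))
E
```

```text
w1 panel 4455 (array([419.8, 267. ]), array([7., 0.]), -90.0) z nan pixel (array([344.3, 179.5]), array([105.5,  52.6]), 87.14)
w1 bar 817 (array([479.4, 264.6]), array([104.7,  15. ]), -11.75) z nan pixel (array([359.8, 187.6]), array([81.1, 10.6]), 87.71)
w2 panel 5058 (array([490.2, 268.8]), array([168.8, 105.2]), -11.32) z nan pixel (array([424.5, 144. ]), array([114.,  55.]), -90.0)
w2 bar 1156 (array([500.6, 289.8]), array([134. ,  75.8]), -11.72) z nan pixel (array([447.5, 149.4]), array([85.4, 14.4]), -87.65)
top0 panel 1160 (array([459.3, 257.1]), array([158.2,  57.4]), -35.43) z nan pixel (array([201.5, 240.6]), array([55. , 25.2]), -75.53)
top0 bar 221 (array([468.1, 264.8]), array([90.3, 18.3]), -17.36) z nan pixel (array([190.7, 237.8]), array([38.6,  5.8]), -74.74)
[[0.3981 0.2332 0.1144]
 [0.4122 0.2915 0.1119]
 [0.5375 0.27   0.1194]
 [0.5217 0.207  0.1214]] [0.4674 0.2504 0.1168]
```

```bash
python3 - <<'E'
from h import *
def rect(xy):
    (c,s,a)=cv2.minAreaRect((xy*1000).astype(np.float32)); 
    if s[0]<s[1]: a-=90; s=s[::-1]
    return np.round(c,1),np.round(s,1),round((a+90)%180-90,2)
for tag in ['w1','w2','top0']:
    c=load(tag);X=cloud(c);g=c['color'].min(2)
    m=(np.hypot(X[...,0]-.47,X[...,1]-.245)<.1)
    for n,lo,hi in [('panel',.104,.122),('bar',.138,.17)]:
        k0=m&(X[...,2]>lo)&(X[...,2]<hi)&(g>110); k=(cv2.morphologyEx(k0.astype(np.uint8),cv2.MORPH_OPEN,np.ones((3,3)))>0)&k0
        z=X[k][:,2]; 
        n_,lab,st,ce=cv2.connectedComponentsWithStats(k.astype(np.uint8)); k=lab==1+np.argmax(st[1:,4]) if n=='bar' else k
        print(tag,n,k.sum(),rect(X[k][:,:2]),'z',np.percentile(z,[10,50,90]).round(4),X[k].mean(0).round(4))
a,b=load('w1'),load('w2')
cr=lambda c,x,y,w,h,W,H:cv2.resize(c['color'][y:y+h,x:x+w],(W,H),interpolation=cv2.INTER_CUBIC)
cv2.imwrite('pics/mod.png',np.hstack([cr(a,300,110,100,140,400,560),cr(b,380,70,100,140,400,560)]))
E
```

```text
w1 panel 4449 (array([468.1, 249.2]), array([129. ,  60.1]), -11.03) z [0.1112 0.1122 0.1135] [0.4618 0.247  0.1125]
w1 bar 813 (array([470. , 263.3]), array([87.2, 10.1]), -11.1) z [0.1513 0.1532 0.1543] [0.4677 0.2632 0.1527]
w2 panel 4945 (array([468., 249.]), array([128.5,  60.6]), -11.04) z [0.1109 0.1121 0.1134] [0.4626 0.246  0.1122]
w2 bar 865 (array([470.2, 263.1]), array([87. , 10.6]), -11.01) z [0.1518 0.1532 0.1542] [0.4686 0.2628 0.1531]
top0 panel 1139 (array([467.8, 250.4]), array([128.2,  61.5]), -10.93) z [0.1092 0.1114 0.1137] [0.4659 0.2465 0.1115]
top0 bar 201 (array([470.6, 264.3]), array([87.4, 10.7]), -11.04) z [0.1464 0.1519 0.1539] [0.471  0.263  0.1511]
```

View pics/mod.png

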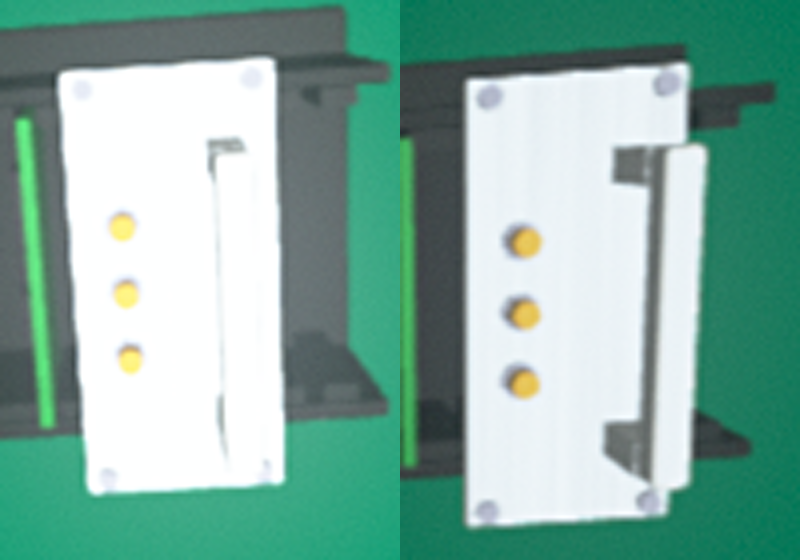

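The enlarged crops show the panel and bar clearly, bar in w1 at (357,148)-(361,229). The depth results fit the known sizes: panel 128.5x60, bar 87x10, bar top at z=0.153, yaw -11.0°. Before grasping, I'll look at the rack from the tilted approach pose.

```bash
python3 - <<'E'
from h import *
a,b=load('w1'),load('w2')
print('bar ends',tri([(a,357.5,148),(b,451.2,106.2)]),tri([(a,361.2,228.7),(b,448,192)]))
y=np.radians(-6.2); xs=np.array([np.cos(y)*.866,np.sin(y)*.866,.5]); n=np.array([-.5*np.cos(y),-.5*np.sin(y),.866])
Q=frame(-xs,-n); print(delta([.505,-.07,.31],Q))
E
```

```text
bar ends (array([0.42752057, 0.27109991, 0.1540412 ]), [np.float64(0.00033214072009113123), np.float64(0.0003321407200910709)]) (array([0.51348782, 0.2552018 , 0.15517654]), [np.float64(0.00010265833262659755), np.float64(0.00010265833262664374)])
(array([ -8.92, -18.41,   1.04]), array([ -2.25, -29.93,  -8.53]))
```

Emit:
carry_out(deltas=[{"translation":[-2.5,-5,0],"angular":[-0.5,-8,-2.1],"grip":1},{"translation":[-4.5,-10,0],"angular":[-1.1,-15,-4.3],"grip":1},{"translation":[-7,-14.5,0.5],"angular":[-1.7,-23,-6.4],"grip":1},{"translation":[-8.9,-18.4,1],"angular":[-2.2,-29.9,-8.5],"grip":1},{"translation":[-8.9,-18.4,1],"angular":[-2.2,-29.9,-8.5],"grip":1},{"translation":[-8.9,-18.4,1],"angular":[-2.2,-29.9,-8.5],"grip":1}])

```text
time: 3.75
ee_pos: [0.5054, -0.0688, 0.3108]
tool_rot: [0.258, 0.052, 0.965, -0.014]
contact_force: [0.5, -0.4, -0.6]
gripper_width: 0.0856
grip_force: 0.0
```

```bash
python3 -c "
from h import *
snap('wrist','w3');print(pose()[0],bot.get_state()['joint_pos'])"
```

```text
[ 0.50575541 -0.06836366  0.31119271] [-0.34260248 -0.44186466  2.13737566  0.14493502  0.93990366 -1.86301814]
```

Emit:
carry_out(deltas=[{"translation":[0,-5,0],"angular":[0,0,0],"grip":1},{"translation":[0,-10,0],"angular":[0,0,0],"grip":1},{"translation":[0,-10,0],"angular":[0,0,0],"grip":1},{"translation":[0,-10,0],"angular":[0,0,0],"grip":1}])

```text
time: 4.3
ee_pos: [0.4952, -0.1677, 0.3108]
tool_rot: [0.258, 0.051, 0.965, -0.014]
contact_force: [0.4, 0.0, -1.4]
gripper_width: 0.0855
grip_force: 0.0
```

```bash
python3 -c "
from h import *
snap('wrist','w4')
a=load('w3')['color'];b=load('w4')['color']
cv2.imwrite('pics/w34.png',np.vstack([a[:300],b[:300]]))
print(pose()[0],bot.get_state()['joint_pos'])"
```

```text
[ 0.49507509 -0.16725387  0.31062696] [-0.60161282 -0.39346619  2.1061966   0.29001131  0.97989261 -2.17509047]
```

View pics/w34.png

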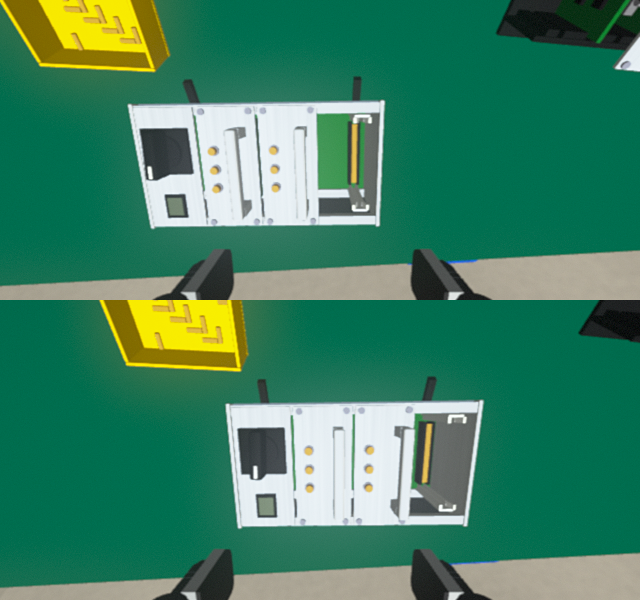

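w3 and w4 show the rack front. The neighbour bars are at (300,173) and (235,175) in w3, and at (405,175) and (339,172) in w4. The white guide mouths are at (362,119) and (360,207) in w3, and at (457,119) and (447,207) in w4. The switch's white pointer is near the upper (far) or lower end of the bar, at (150,173) in w3. I'll fit the rack frame from these.

```bash
python3 - <<'E'
from h import *
def rect(xy):
    (c,s,a)=cv2.minAreaRect((xy*1000).astype(np.float32)); 
    if s[0]<s[1]: a-=90; s=s[::-1]
    return np.round(c,1),np.round(s,1),round((a+90)%180-90,2)
c3,c4=load('w3'),load('w4')
print('guides',tri([(c3,362,119),(c4,457,119)]),tri([(c3,360,207),(c4,447,207)]))
y=np.radians(-6.2); O=np.array([.589,-.1,.15])
for it in range(3):
    xs=np.array([np.cos(y)*.866,np.sin(y)*.866,.5]);zs=np.array([-.5*np.cos(y),-.5*np.sin(y),.866]);ys=np.cross(zs,xs); B=np.c_[xs,ys,zs]
    ang=[]
    for tag in ['w3','w4','top0']:
        c=load(tag);X=cloud(c);g=c['color'].min(2); L=(X-O)@B
        m=(abs(L[...,0])<.09)&(abs(L[...,1])<.18)
        if it==2:
            p=m&(abs(L[...,2])<.02)&(g>150); A=np.c_[L[p][:,:2],np.ones(p.sum())]; co,*_=np.linalg.lstsq(A,L[p][:,2],rcond=None)
            print(tag,'plane tilt deg x,y',np.degrees(co[:2]).round(2),'z',np.median(L[p][:,2]).round(4),'outline',rect(L[p][:,:2]))
        k0=m&(L[...,2]>.033)&(L[...,2]<.055)&(g>110); k=(cv2.morphologyEx(k0.astype(np.uint8),cv2.MORPH_OPEN,np.ones((3,3)))>0)&k0
        n,lab,st,_=cv2.connectedComponentsWithStats(k.astype(np.uint8))
        for i in range(1,n):
            if st[i,4]>100:
                r=rect(L[lab==i][:,:2]); zz=np.median(L[lab==i][:,2])
                if tag!='top0': ang.append(r[2])
                if it==2: print(tag,'bar',r,'z',zz.round(4))
    if it<2 : y+=np.radians(np.mean(ang))
print('yaw',np.degrees(y)); np.savez('rack.npz',B=B,O=O)
G=[tri([(c3,362,119),(c4,457,119)])[0],tri([(c3,360,207),(c4,447,207)])[0]]
print('guides local',((np.array(G)-O)@B).round(4))
# enlarged switch crops
cr=lambda c,x,y,w,h:cv2.resize(c['color'][y:y+h,x:x+w],(400,400),interpolation=cv2.INTER_CUBIC)
cv2.imwrite('pics/sw.png',np.hstack([cr(c3,125,110,80,80),cr(c4,222,110,80,80)]))
for tag in ['w3','w4']:
    c=load(tag);L=(cloud(c)-O)@B
    k=(abs(L[...,0]+.025)<.05)&(L[...,1]<-.08)&(L[...,1]>-.2)&(L[...,2]>.02)&(L[...,2]<.06)
    n,lab,st,_=cv2.connectedComponentsWithStats(k.astype(np.uint8))
    for i in range(1,n):
        if st[i,4]>40: print(tag,'switch?',st[i],rect(L[lab==i][:,:2]),np.percentile(L[lab==i][:,2],[10,50,90]).round(4))
E
```

```text
guides (array([ 0.54922363, -0.03163079,  0.1204406 ]), [np.float64(6.217200306113198e-05), np.float64(6.217200306096854e-05)]) (array([ 0.63372023, -0.03917012,  0.16823357]), [np.float64(1.9777633134290357e-05), np.float64(1.97776331341131e-05)])
w3 plane tilt deg x,y [ 0.33 -0.63] z 0.0076 outline (array([ -5.1, -45. ]), array([260.3, 135.6]), -89.89)
w3 bar (array([-5.7,  1.4]), array([87.5, 10.2]), 0.07) z 0.0484
w3 bar (array([ -5.6, -61.3]), array([87.4, 10.5]), 0.09) z 0.0482
w4 plane tilt deg x,y [ 0.31 -0.67] z 0.0075 outline (array([ -5.5, -45.1]), array([260. , 134.8]), -89.94)
w4 bar (array([-5.8,  1.2]), array([87.1, 10.6]), -0.02) z 0.0483
w4 bar (array([ -5.4, -61.7]), array([87.9, 10. ]), -0.08) z 0.0484
top0 plane tilt deg x,y [-0.9  -0.77] z 0.0064 outline (array([ -4.1, -43.6]), array([259.7, 134.6]), -89.84)
top0 bar (array([-4.9,  3. ]), array([86.9, 10. ]), 0.25) z 0.0476
top0 bar (array([ -4.7, -59.9]), array([87.5, 10.2]), 0.54) z 0.0477
yaw -5.2625
guides local [[-0.0545  0.0644 -0.0027]
 [ 0.0428  0.0647 -0.0037]]
w3 switch? [ 140  130   31   51 1242] (array([ -25.1, -138.3]), array([46.3, 14.3]), -3.14) [0.026  0.0436 0.0463]
w4 switch? [245 129  32  51 931] (array([ -25.3, -139.1]), array([44.3, 31.4]), 25.43) [0.022  0.0449 0.0463]
```

View pics/sw.png

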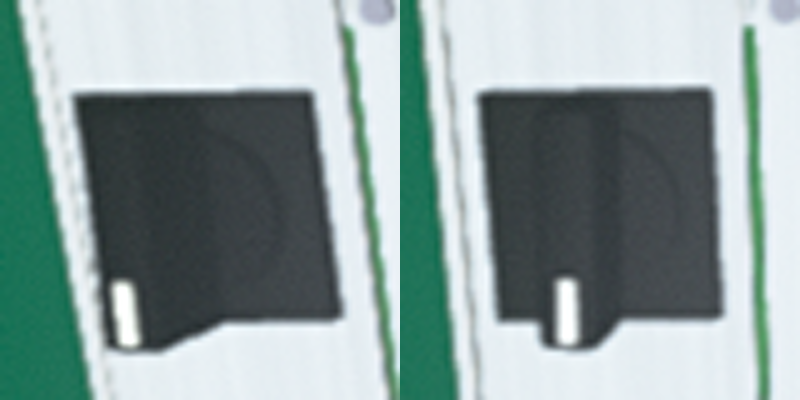

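The crop shows the switch bar along slot x with its white pointer at the robot-far end, nearly at 0. The rack fit agrees with the text: outline 260x135, bars 87x10, guides at the slot's y. Now to the module.

```bash
python3 - <<'E'
from h import *
r=np.load('rack.npz');B,O=r['B'],r['O']
slot=O+B@np.array([-.0056,.0644,.0033]); print('slot',slot.round(4),B.round(4).tolist())
P=[]
for tag in ['w3','w4']:
    c=load(tag);L=(cloud(c)-O)@B
    k=(abs(L[...,0]+.025)<.04)&(L[...,1]<-.11)&(L[...,1]>-.17)&(L[...,2]>.0425)&(L[...,2]<.05)
    (cc,s,a)=cv2.minAreaRect((L[k][:,:2]*1000).astype(np.float32)); print(tag,k.sum(),cc,s,a,np.median(L[k][:,2]))
y=np.radians(180-11.04);Q=frame([np.cos(y),np.sin(y),0],[0,0,-1])
d=delta([.4704,.2633,.23],Q);print(d)
E
```

```text
slot [ 0.5884 -0.0353  0.1501] [[0.8623, 0.0917, -0.4979], [-0.0794, 0.9957, 0.0459], [0.5, 0.0, 0.866]]
w3 670 (-25.098453521728516, -138.9838409423828) (12.908260345458984, 46.288665771484375) 86.86257934570312 0.04559162517334851
w4 631 (-25.316959381103516, -139.599853515625) (12.468653678894043, 45.327232360839844) 86.87348937988281 0.0454813214403772
(array([10.04, 42.57,  3.5 ]), array([ 1.28, 29.92,  4.93]))
```

Emit:
carry_out(deltas=[{"translation":[0.8,5,0],"angular":[0.2,3.7,0.6],"grip":1},{"translation":[2,10.5,0],"angular":[0.3,7.5,1.2],"grip":1},{"translation":[3.5,16,0.5],"angular":[0.5,11.2,1.8],"grip":1},{"translation":[5,21.5,1],"angular":[0.7,15,2.5],"grip":1},{"translation":[6.5,27,1.5],"angular":[0.8,18.7,3.1],"grip":1},{"translation":[8,32.5,2.2],"angular":[1,22.5,3.7],"grip":1},{"translation":[9,37.5,2.8],"angular":[1.2,26.2,4.3],"grip":1},{"translation":[10,42.6,3.5],"angular":[1.3,29.9,4.9],"grip":1}])

```text
time: 5.35
ee_pos: [0.47, 0.266, 0.2298]
tool_rot: [-0.0, 0.095, 0.995, -0.0]
contact_force: [0.9, 0.2, 0.1]
gripper_width: 0.0854
grip_force: 0.0
```

Emit:
carry_out(deltas=[{"translation":[0,0,0],"angular":[0,0,0],"grip":1},{"translation":[0,0,0],"angular":[0,0,0],"grip":1}])

```text
time: 5.6
ee_pos: [0.4704, 0.2629, 0.2295]
tool_rot: [0.0, 0.096, 0.995, -0.001]
contact_force: [-0.5, -0.4, -0.3]
gripper_width: 0.0853
grip_force: 0.0
```

```bash
python3 - <<'E'
from h import *
snap('wrist','w5')
y=np.radians(180-11.04);Q=frame([np.cos(y),np.sin(y),0],[0,0,-1])
print(delta([.4704,.2633,.127],Q),pose()[0])
c=load('w5');X=cloud(c);g=c['color'].min(2)
k=(np.hypot(X[...,0]-.47,X[...,1]-.263)<.07)&(X[...,2]>.145)&(X[...,2]<.165)&(g>110)
print(k.sum(),cv2.minAreaRect((X[k][:,:2]*1000).astype(np.float32)))
E
```

```text
(array([ 0.06,  0.11, 10.29]), array([-0.08,  0.08, -0.03])) [0.47063385 0.26224075 0.22993195]
1430 ((470.46728515625, 263.17401123046875), (9.701497077941895, 87.94773864746094), 79.32133483886719)
```

Emit:
carry_out(deltas=[{"translation":[0,0,3],"angular":[0,0,0],"grip":1},{"translation":[0,0,6],"angular":[0,0,0],"grip":1},{"translation":[0,0,8.5],"angular":[0,0,0],"grip":1},{"translation":[0,0,10.3],"angular":[0,0,0],"grip":1},{"translation":[0,0,10.3],"angular":[0,0,0],"grip":0.2},{"translation":[0,0,10.3],"angular":[0,0,0],"grip":-0.3},{"translation":[0,0,10.3],"angular":[0,0,0],"grip":-0.6},{"translation":[0,0,10.3],"angular":[0,0,0],"grip":-1}], force=70)

```text
time: 6.65
ee_pos: [0.472, 0.2622, 0.1276]
tool_rot: [0.001, 0.097, 0.995, -0.0]
contact_force: [0.8, 4.2, 0.7]
gripper_width: 0.0121
grip_force: 0.8
```

Emit:
carry_out(deltas=[{"translation":[0,0,0],"angular":[0,0,0],"grip":-1},{"translation":[0,0,0],"angular":[0,0,0],"grip":-1},{"translation":[0,0,0],"angular":[0,0,0],"grip":-1},{"translation":[0,0,0],"angular":[0,0,0],"grip":-1}], force=70)

```text
time: 7.15
ee_pos: [0.4722, 0.2627, 0.1278]
tool_rot: [0.001, 0.097, 0.995, 0.0]
contact_force: [-0.5, 2.6, 5.3]
gripper_width: 0.0088
grip_force: 69.2
```

Emit:
carry_out(deltas=[{"translation":[0,0,-0.8],"angular":[0,0,0],"grip":-1},{"translation":[0,0,-2],"angular":[0,0,0],"grip":-1},{"translation":[0,0,-4],"angular":[0,0,0],"grip":-1},{"translation":[0,0,-6],"angular":[0,0,0],"grip":-1},{"translation":[0,0,-8],"angular":[0,0,0],"grip":-1},{"translation":[0,0,-11],"angular":[0,0,0],"grip":-1},{"translation":[0,0,-14],"angular":[0,0,0],"grip":-1},{"translation":[0,0,-17],"angular":[0,0,0],"grip":-1}], force=70)

```text
time: 8.15
ee_pos: [0.4699, 0.2602, 0.2962]
tool_rot: [-0.001, 0.097, 0.995, -0.003]
contact_force: [-0.3, -0.1, -2.8]
gripper_width: 0.0087
grip_force: 68.8
```

Emit:
carry_out(deltas=[{"translation":[0,0,0],"angular":[0,0,0],"grip":-1},{"translation":[0,0,0],"angular":[0,0,0],"grip":-1}])

```text
time: 8.4
ee_pos: [0.4701, 0.261, 0.2946]
tool_rot: [-0.001, 0.097, 0.995, -0.002]
contact_force: [-0.2, 0.0, -3.2]
gripper_width: 0.0086
grip_force: 68.9
```

```bash
cat > inhand.py <<'E'
# pose of held module from wrist (and others): panel/bar points in tool frame
from h import *
def inhand(c,p,q,show=True):
    X=cloud(c); L=q.inv().apply((X-p).reshape(-1,3)).reshape(X.shape); g=c['color'].min(2)
    out={}
    for n,lo,hi,th in [('panel',.005,.030,100),('bar',-.035,-.018,90)]:
        k0=(abs(L[...,0])<.1)&(abs(L[...,1])<.08)&(L[...,2]>lo)&(L[...,2]<hi)&(g>th)
        k=(cv2.morphologyEx(k0.astype(np.uint8),cv2.MORPH_OPEN,np.ones((3,3)))>0)&k0
        P=L[k]
        if len(P)<50: print(n,len(P)); continue
        A=np.c_[P[:,:2],np.ones(len(P))]; co,*_=np.linalg.lstsq(A,P[:,2],rcond=None)
        print(n,len(P),'rect',[np.round(i,1) for i in cv2.minAreaRect((P[:,:2]*1000).astype(np.float32))],'slope deg',np.degrees(co[:2]).round(2),'z0',co[2].round(4),'lims',(P.min(0)*1000).round(1),(P.max(0)*1000).round(1))
E
python3 - <<'E'
from inhand import *
s=bot.get_state();print(s['ee_pos'],s['contact_force'],s['ft_torque'],s['gripper_width'])
p,q=pose(); c=snap('wrist','w6'); inhand(c,p,q)
cv2.imwrite('pics/w6.png',c['color'])
c=snap('side','s6'); inhand(c,p,q)
c=snap('top','t6'); inhand(c,p,q)
E
```

```text
[0.47007654 0.2610015  0.29458123] [-0.24680224  0.03239526 -3.19857078] [-0.04136325 -0.00623337  0.0557356 ] 0.008614304609639198
panel 12453 rect [array([  1.6, -14.8]), array([ 60.3, 128.2]), np.float64(90.0)] slope deg [ 0.04 -0.95] z0 0.0151 lims [-62.5 -45.    5.3] [65.7 15.4 17.9]
bar 4133 rect [array([5.2, 0.5]), array([21.1, 81.1]), np.float64(82.7)] slope deg [ 0.33 -0.5 ] z0 -0.0257 lims [-35.9 -10.9 -34.9] [ 45.9  10.4 -18. ]
panel 1238 rect [array([  3. , -15.2]), array([128.9,  61.7]), np.float64(0.0)] slope deg [-0.19 -1.07] z0 0.0159 lims [-61.5 -46.    5.2] [67.4 15.6 21.2]
bar 180 rect [array([25.5, -1.4]), array([18.6, 41.7]), np.float64(80.4)] slope deg [ 4.61 -3.  ] z0 -0.0261 lims [  3.9  -8.5 -33.7] [ 46.6  10.4 -18. ]
panel 1570 rect [array([  1.9, -14.1]), array([ 60.2, 128.5]), np.float64(89.9)] slope deg [-0.18 -1.1 ] z0 0.0165 lims [-62.3 -44.2   5.7] [66.2 16.1 23.7]
bar 188 rect [array([ 1.6, -0. ]), array([11.2, 86.4]), np.float64(89.0)] slope deg [ -0.15 -14.84] z0 -0.0235 lims [-41.6  -5.4 -27.3] [ 44.9   6.1 -18.3]
```

View pics/w6.png

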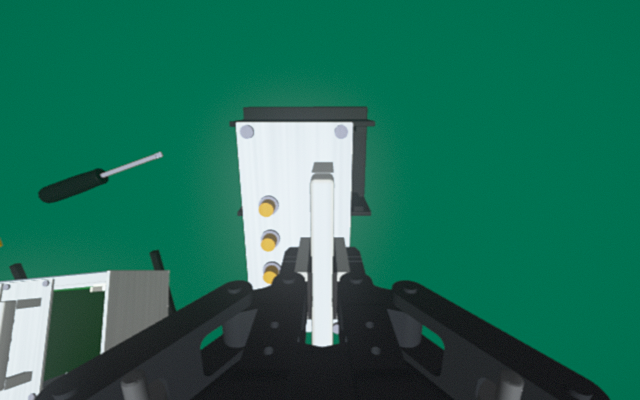

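The wrist view shows the module held squarely: panel lims y -45..15, x -62.5..65.7 in the tool frame, with about 1° of in-hand tilt. Next I'll compute the pre-insertion pose.

```bash
cat >> h.py <<'E'
r_=np.load('rack.npz');B,O=r_['B'],r_['O']
slot=O+B@np.array([-.0057,.0645,.0033])
F=frame(-B[:,0],-B[:,2])
def target(d,sx=0,sy=0,tilt=-1.0,off=(.0017,.0002,.0193)):
    Q=F*R.from_rotvec([np.radians(tilt),0,0]).inv()
    seat=slot+B@np.array([sx,sy,d]); return seat-Q.apply(off),Q
E
python3 - <<'E'
from h import *
for tag in ['w1','w2']:
    c=load(tag);X=cloud(c);k=(np.hypot(X[...,0]-.46,X[...,1]-.245)<.06)&(X[...,2]>.108)&(X[...,2]<.117);P=X[k]
    co,*_=np.linalg.lstsq(np.c_[P[:,:2]-[.46,.245],np.ones(len(P))],P[:,2],rcond=None);print(tag,np.degrees(co[:2]).round(2),co[2])
P,Q=target(.165);print(P,delta(P,Q))
P2,_=target(.125);print(P2, delta(P2,Q,(P,Q)))
E
```

```text
w1 [0.13 0.92] 0.11215490193453208
w2 [0.13 0.99] 0.11205334957665739
[ 0.49807368 -0.02671743  0.31046246] (array([ -8.33, -27.72,  -1.55]), array([ -0.78, -30.21,  -5.45]))
[ 0.51798938 -0.0285518   0.27582246] (array([0.  , 0.07, 4.  ]), array([0., 0., 0.]))
```

Emit:
carry_out(deltas=[{"translation":[-1,-3.5,-1.5],"angular":[-0.1,-3.8,-0.7],"grip":-1},{"translation":[-2,-7,-2.5],"angular":[-0.2,-7.6,-1.4],"grip":-1},{"translation":[-3,-10.5,-3],"angular":[-0.3,-11.4,-2.1],"grip":-1},{"translation":[-4,-14,-3],"angular":[-0.4,-15.1,-2.7],"grip":-1},{"translation":[-5,-17.5,-3],"angular":[-0.5,-18.9,-3.4],"grip":-1},{"translation":[-6.2,-21,-2.5],"angular":[-0.6,-22.7,-4.1],"grip":-1},{"translation":[-7.3,-24.5,-2],"angular":[-0.7,-26.5,-4.8],"grip":-1},{"translation":[-8.3,-27.7,-1.5],"angular":[-0.8,-30.2,-5.4],"grip":-1}])

```text
time: 9.55
ee_pos: [0.4977, -0.0267, 0.3098]
tool_rot: [0.259, 0.047, 0.965, -0.019]
contact_force: [0.3, 0.8, -2.5]
gripper_width: 0.0089
grip_force: 69.0
```

Emit:
carry_out(deltas=[{"translation":[0,0,0],"angular":[0,0,0],"grip":-1},{"translation":[0,0,0],"angular":[0,0,0],"grip":-1},{"translation":[0,0,0],"angular":[0,0,0],"grip":-1}])

```text
time: 9.93
ee_pos: [0.4992, -0.0249, 0.312]
tool_rot: [0.26, 0.047, 0.964, -0.019]
contact_force: [0.5, 0.2, -2.7]
gripper_width: 0.009
grip_force: 69.1
```

```bash
python3 - <<'E'
from inhand import *
p,q=pose(); c=snap('wrist','w7'); inhand(c,p,q)
P,Q=target(.165);print(delta(P,Q))
# module in rack frame via top & wrist: panel, neighbour bar, with the same camera
for tag,cam in [('w7','wrist'),('t7','top'),('s7','side')]:
    c=snap(cam,tag); L=(cloud(c)-slot)@B; g=c['color'].min(2)
    k0=(abs(L[...,0])<.09)&(abs(L[...,1]+.01)<.08)&(abs(L[...,2]-.168)<.018)&(g>100)
    k=(cv2.morphologyEx(k0.astype(np.uint8),cv2.MORPH_OPEN,np.ones((3,3)))>0)&k0; Pn=L[k]
    co,*_=np.linalg.lstsq(np.c_[Pn[:,:2],np.ones(len(Pn))],Pn[:,2],rcond=None)
    print(tag,len(Pn),[np.round(i,1) for i in cv2.minAreaRect((Pn[:,:2]*1000).astype(np.float32))],'slope',np.degrees(co[:2]).round(2),'z',co[2].round(4))
    k0=(abs(L[...,0])<.06)&(L[...,1]>-.15)&(L[...,1]<-.03)&(abs(L[...,2]-.045)<.008)&(g>100)
    n,lab,st,_=cv2.connectedComponentsWithStats(k0.astype(np.uint8))
    for i in range(1,n):
        if st[i,4]>60: print('   bar',st[i,4],[np.round(j,1) for j in cv2.minAreaRect((L[lab==i][:,:2]*1000).astype(np.float32))],np.median(L[lab==i][:,2]).round(4))
print(pose()[0],bot.get_state()['joint_pos'].round(3))
E
```

```text
panel 12571 rect [array([  1.7, -14.7]), array([ 60.4, 127.5]), np.float64(90.0)] slope deg [-0.06 -0.84] z0 0.0149 lims [-62.  -45.    5.1] [65.4 15.5 17.9]
bar 3892 rect [array([ 4.7, -2.9]), array([81.6, 15.6]), np.float64(0.2)] slope deg [ 0.14 -2.05] z0 -0.0256 lims [-36.1 -10.7 -34.9] [ 45.5   4.9 -18. ]
(array([ 0.18, -0.19,  0.1 ]), array([ 0.19,  0.2 , -0.05]))
w7 12608 [array([  1.8, -12.9]), array([ 60.3, 127.5]), np.float64(90.0)] slope [0.09 0.14] z 0.1704
   bar 1150 [array([ 1.000e-01, -1.257e+02]), array([10.6, 87.5]), np.float64(89.7)] 0.045
t7 954 [array([ 28.3, -11.7]), array([59.9, 76.3]), np.float64(89.9)] slope [-0.52  0.51] z 0.1699
   bar 168 [array([  1.7, -61.4]), array([85.6,  9.8]), np.float64(0.2)] 0.0443
   bar 180 [array([   1.1, -124.3]), array([87.9, 10.6]), np.float64(0.6)] 0.0444
s7 831 [array([  0.8, -12.2]), array([ 61.6, 127.9]), np.float64(90.0)] slope [-0.02  0.96] z 0.1707
[ 0.49925127 -0.02507851  0.31221045] [-0.222 -0.474  2.157  0.064  0.934 -1.72 ]
```

Emit:
carry_out(deltas=[{"translation":[0.1,-0.1,1],"angular":[0,0,0],"grip":-1},{"translation":[0.18,-0.19,2],"angular":[0,0,0],"grip":-1},{"translation":[0.18,-0.19,3],"angular":[0,0,0],"grip":-1},{"translation":[0.18,-0.19,4.1],"angular":[0,0,0],"grip":-1},{"translation":[0.18,-0.19,4.1],"angular":[0,0,0],"grip":-1},{"translation":[0.18,-0.19,4.1],"angular":[0,0,0],"grip":-1},{"translation":[0.18,-0.19,4.1],"angular":[0,0,0],"grip":-1}])

```text
time: 11.0
ee_pos: [0.5181, -0.0301, 0.2764]
tool_rot: [0.261, 0.047, 0.964, -0.019]
contact_force: [0.5, -0.1, -3.0]
gripper_width: 0.0086
grip_force: 69.1
```

```bash
cat > chk.py <<'E'
import sys
from h import *
d=float(sys.argv[1]); tag=sys.argv[2]
P,Q=target(d);print(delta(P,Q))
for cam in ['wrist','top','side']:
    c=snap(cam,cam+tag); L=(cloud(c)-slot)@B; g=c['color'].min(2)
    k0=(abs(L[...,0])<.09)&(abs(L[...,1]+.01)<.08)&(abs(L[...,2]-d-.004)<.015)&(g>100)
    k=(cv2.morphologyEx(k0.astype(np.uint8),cv2.MORPH_OPEN,np.ones((3,3)))>0)&k0; Pn=L[k]
    co,*_=np.linalg.lstsq(np.c_[Pn[:,:2],np.ones(len(Pn))],Pn[:,2],rcond=None)
    print(cam,len(Pn),[np.round(i,1) for i in cv2.minAreaRect((Pn[:,:2]*1000).astype(np.float32))],'slope',np.degrees(co[:2]).round(2),'z',(co[2]-.004).round(4))
    k0=(abs(L[...,0])<.06)&(L[...,1]>-.15)&(L[...,1]<-.04)&(abs(L[...,2]-.045)<.008)&(g>100)
    n,lab,st,_=cv2.connectedComponentsWithStats(k0.astype(np.uint8))
    for i in range(1,n):
        if st[i,4]>60: print('   bar',st[i,4],[np.round(j,1) for j in cv2.minAreaRect((L[lab==i][:,:2]*1000).astype(np.float32))],np.median(L[lab==i][:,2]).round(4))
s=bot.get_state(); print('F local',(B.T@s['contact_force']).round(2),'T',(B.T@s['ft_torque']).round(3),s['gripper_width'],s['time'])
E
python3 chk.py .125 8
python3 - <<'E'
from h import *
c=load('side8'); u,v=proj(c,slot); print(u,v)
x,y=int(u)-60,int(v)-55
a=cv2.resize(c['color'][y:y+90,x:x+120],(800,600),interpolation=cv2.INTER_CUBIC); cv2.imwrite('pics/s8.png',a)
E
```

```text
(array([0.05, 0.16, 0.03]), array([ 0.12,  0.29, -0.12]))
wrist 12617 [array([  0.6, -16.5]), array([ 60.3, 127.7]), np.float64(89.9)] slope [0.2  0.06] z 0.1258
   bar 1552 [array([  -0. , -125.3]), array([87.2, 10.8]), np.float64(0.2)] 0.045
top 840 [array([ 27.2, -15.2]), array([59.9, 75.8]), np.float64(89.9)] slope [-0.06  0.58] z 0.125
   bar 168 [array([  1. , -61.5]), array([86.8,  9.9]), np.float64(0.1)] 0.0442
   bar 183 [array([   1. , -124.3]), array([10.3, 87.3]), np.float64(89.8)] 0.044
side 756 [array([  0.1, -15.5]), array([127.8,  61.8]), np.float64(0.4)] slope [-0.    0.97] z 0.1259
F local [-1.27  0.01 -1.68] T [-0.017  0.559  0.013] 0.008666878867284128 11.15
302.65532823078604 182.39637200678777
```

View pics/s8.png

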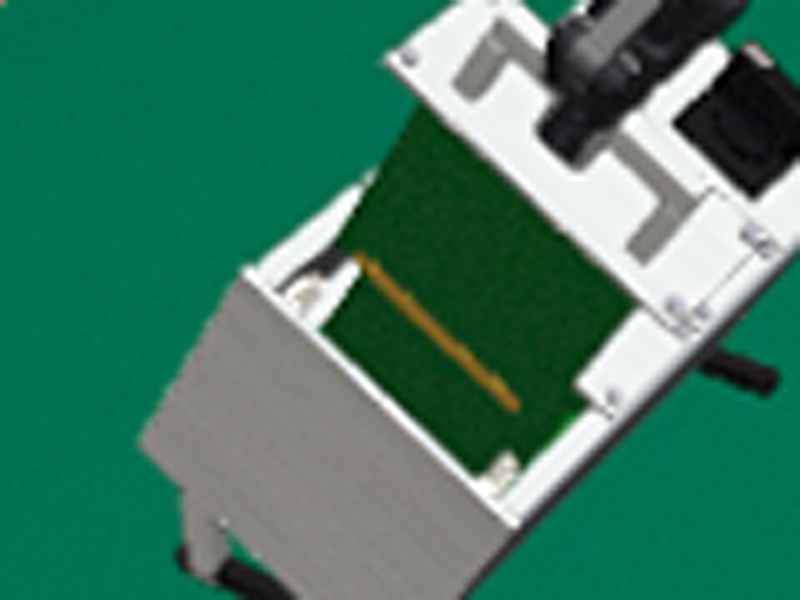

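The side view shows the board's gold edge in front of the bay, between the two white guides. The correction still needed is about +1.7 mm in y.

Emit:
carry_out(deltas=[{"translation":[0,0.08,0.5],"angular":[0,0,0],"grip":-1},{"translation":[0.05,0.15,1.2],"angular":[0,0.2,0],"grip":-1},{"translation":[0.05,0.15,1.2],"angular":[0,0.2,0],"grip":-1},{"translation":[0.05,0.15,1.2],"angular":[0,0.2,0],"grip":-1},{"translation":[0.05,0.15,1.2],"angular":[0,0.2,0],"grip":-1},{"translation":[0.05,0.15,1.2],"angular":[0,0.2,0],"grip":-1}])

```text
time: 11.9
ee_pos: [0.5236, -0.0293, 0.2653]
tool_rot: [0.259, 0.047, 0.965, -0.019]
contact_force: [0.3, 0.6, -2.1]
gripper_width: 0.0086
grip_force: 69.1
```

```bash
python3 chk.py .113 9; python3 -c "
from h import *
for i in range(3):
    bot.capture('top'); P,Q=target(.113); print(delta(P,Q), bot.get_state()['joint_vel'].round(3))"
```

```text
(array([-0.04,  0.02,  0.  ]), array([ 0.13,  0.04, -0.13]))
wrist 12632 [array([ -0.4, -15.1]), array([ 60.3, 127.6]), np.float64(89.8)] slope [-0.04  0.05] z 0.1135
   bar 1727 [array([ 1.000e-01, -1.257e+02]), array([11.4, 87.5]), np.float64(89.9)] 0.045
   bar 173 [array([ -0.1, -66.9]), array([ 2.1, 85.7]), np.float64(90.0)] 0.045
top 820 [array([ 26.6, -13.8]), array([59.9, 75.2]), np.float64(89.9)] slope [-0.3  0.2] z 0.1127
   bar 168 [array([  1.3, -61.5]), array([86.8,  9.9]), np.float64(0.3)] 0.0444
   bar 179 [array([   1.1, -124.5]), array([87.3, 10.2]), np.float64(0.2)] 0.044
side 736 [array([ -0.9, -15. ]), array([127.6,  62. ]), np.float64(0.9)] slope [-0.14  0.74] z 0.1136
   bar 77 [array([ -18.7, -126.1]), array([50.4, 12.9]), np.float64(0.5)] 0.0448
F local [-1.77 -0.1  -2.24] T [0.041 0.493 0.016] 0.00878585761850871 12.05
(array([-0.05,  0.02, -0.  ]), array([ 0.13,  0.04, -0.13])) [-0.     0.001  0.002 -0.001 -0.001 -0.002]
(array([-0.05,  0.02, -0.  ]), array([ 0.13,  0.03, -0.13])) [-0.001  0.001  0.    -0.    -0.     0.002]
(array([-0.06,  0.02, -0.01]), array([ 0.13,  0.03, -0.13])) [-0.     0.    -0.     0.001 -0.001  0.001]
```

Emit:
carry_out(deltas=[{"translation":[-0.04,0.02,0.5],"angular":[0,0,0],"grip":-1},{"translation":[-0.04,0.02,1],"angular":[0,0,0],"grip":-1},{"translation":[-0.04,0.02,1.5],"angular":[0,0,0],"grip":-1},{"translation":[-0.04,0.02,2],"angular":[0,0,0],"grip":-1},{"translation":[-0.04,0.02,2.5],"angular":[0,0,0],"grip":-1},{"translation":[-0.04,0.02,3],"angular":[0,0,0],"grip":-1},{"translation":[-0.04,0.02,3],"angular":[0,0,0],"grip":-1}])

```text
time: 13.08
ee_pos: [0.5386, -0.0309, 0.2386]
tool_rot: [0.258, 0.047, 0.965, -0.019]
contact_force: [0.7, 0.3, -3.4]
gripper_width: 0.0086
grip_force: 69.1
```

```bash
python3 chk.py .083 10
```

```text
(array([-0.06,  0.04, -0.06]), array([ 0.14, -0.04, -0.13]))
wrist 12632 [array([ -0.4, -15.3]), array([ 60.4, 128. ]), np.float64(89.9)] slope [-0.13  0.06] z 0.0828
   bar 2305 [array([   0.2, -125.4]), array([11.2, 87.9]), np.float64(89.9)] 0.045
   bar 1704 [array([  0.2, -62.8]), array([10.4, 88.1]), np.float64(90.0)] 0.0453
top 742 [array([ 26.9, -14.1]), array([74.8, 59.8]), np.float64(0.3)] slope [-0.39  0.42] z 0.0823
   bar 157 [array([  4.1, -61.5]), array([81.1,  9.9]), np.float64(0.1)] 0.0443
   bar 180 [array([   0.9, -124.5]), array([87.9, 10.4]), np.float64(0.2)] 0.0442
side 721 [array([ -0.9, -14. ]), array([ 62.3, 128. ]), np.float64(89.9)] slope [-0.24  1.07] z 0.0835
   bar 89 [array([ -20.5, -125.4]), array([13.8, 46.8]), np.float64(88.7)] 0.0436
F local [-0.62  0.1  -2.19] T [ 0.029  0.501 -0.035] 0.008352789912858802 13.225
```

Emit:
carry_out(deltas=[{"translation":[-0.03,0.04,0.6],"angular":[0,0,0],"grip":-1},{"translation":[-0.05,0.05,1.2],"angular":[0,0,0],"grip":-1},{"translation":[-0.05,0.05,1.8],"angular":[0,0,0],"grip":-1},{"translation":[-0.05,0.05,2.4],"angular":[0,0,0],"grip":-1},{"translation":[-0.05,0.05,3],"angular":[0,0,0],"grip":-1},{"translation":[-0.05,0.05,3],"angular":[0,0,0],"grip":-1}])

```text
time: 13.98
ee_pos: [0.5539, -0.0322, 0.2126]
tool_rot: [0.258, 0.047, 0.965, -0.019]
contact_force: [0.5, 1.1, -3.3]
gripper_width: 0.0089
grip_force: 69.1
```

```bash
python3 chk.py .053 11
```

```text
(array([-0.04,  0.04, -0.08]), array([ 0.14, -0.07, -0.13]))
wrist 14734 [array([ -0.3, -26.4]), array([ 82.7, 127.8]), np.float64(89.9)] slope [-0.87  6.78] z 0.0536
   bar 3206 [array([   0. , -125.3]), array([11.8, 87.5]), np.float64(90.0)] 0.0448
   bar 2491 [array([ -2.5, -62.4]), array([82.8, 10.5]), np.float64(0.1)] 0.0451
top 807 [array([ 21.5, -25.2]), array([87.3, 82.1]), np.float64(0.3)] slope [1.07 7.03] z 0.0525
   bar 133 [array([ 10.2, -61.4]), array([69.1,  9.9]), np.float64(0.3)] 0.0441
   bar 181 [array([   0.6, -124.5]), array([87.4, 10.4]), np.float64(0.1)] 0.0442
side 757 [array([ -0.7, -25.6]), array([128.2,  83.3]), np.float64(0.1)] slope [-0.33  6.43] z 0.0534
   bar 82 [array([ -22.9, -124.3]), array([11.3, 41.7]), np.float64(87.8)] 0.0441
   bar 61 [array([-24. , -61.9]), array([10.1, 41.5]), np.float64(88.9)] 0.0449
F local [-0.87 -0.37 -2.37] T [ 0.     0.524 -0.022] 0.008712592821365495 14.125
```

Emit:
carry_out(deltas=[{"translation":[-0.03,0.03,0.6],"angular":[0,0,0],"grip":-1},{"translation":[-0.03,0.03,1.2],"angular":[0,0,0],"grip":-1},{"translation":[-0.03,0.03,1.8],"angular":[0,0,0],"grip":-1},{"translation":[-0.03,0.03,2.4],"angular":[0,0,0],"grip":-1},{"translation":[-0.03,0.03,3],"angular":[0,0,0],"grip":-1},{"translation":[-0.03,0.03,3.6],"angular":[0,0,0],"grip":-1},{"translation":[-0.03,0.03,4],"angular":[0,0,0],"grip":-1},{"translation":[-0.03,0.03,4],"angular":[0,0,0],"grip":-1}])

```text
time: 15.12
ee_pos: [0.5742, -0.0344, 0.1785]
tool_rot: [0.258, 0.047, 0.965, -0.019]
contact_force: [-0.3, 0.2, -2.7]
gripper_width: 0.0089
grip_force: 69.1
```

```bash
cat > chk2.py <<'E'
import sys
from h import *
d=float(sys.argv[1]); P,Q=target(d);print(delta(P,Q))
c=snap('wrist','w_'+sys.argv[2]); L=(cloud(c)-slot)@B; g=c['color'].min(2)
for n,y0,y1 in [('mod',-.042,.012),('nb',-.108,-.07),('nb2',-.171,-.133)]:
    k=(abs(L[...,0])<.06)&(L[...,1]>y0)&(L[...,1]<y1)&(L[...,2]>-.005)&(L[...,2]<d+.012)&(g>150); P=L[k]
    co,*_=np.linalg.lstsq(np.c_[P[:,:2]-[0,(y0+y1)/2],np.ones(len(P))],P[:,2],rcond=None)
    print(n,len(P),'face z median',np.median(P[:,2]).round(4),np.degrees(co[:2]).round(2),'y lims',np.percentile(P[:,1],[0,100]).round(4))
s=bot.get_state(); print('F local',(B.T@s['contact_force']).round(2),'T',(B.T@s['ft_torque']).round(3),s['gripper_width'],s['time'])
E
python3 chk2.py .013 12
```

```text
(array([ 0.03,  0.07, -0.05]), array([ 0.14, -0.03, -0.13]))
mod 9897 face z median 0.0166 [-0.24  0.1 ] y lims [-0.042  0.012]
nb 6104 face z median 0.0045 [0.12 0.2 ] y lims [-0.1079 -0.07  ]
nb2 4394 face z median 0.0045 [-0.05 -0.36] y lims [-0.171 -0.133]
F local [-2.07 -0.06 -2.99] T [ 0.065  0.514 -0.005] 0.008816846152040923 15.175
```

Emit:
carry_out(deltas=[{"translation":[0.03,0.05,0.3],"angular":[0,0,0],"grip":-1},{"translation":[0.03,0.05,0.5],"angular":[0,0,0],"grip":-1},{"translation":[0.03,0.05,0.7],"angular":[0,0,0],"grip":-1},{"translation":[0.03,0.05,0.9],"angular":[0,0,0],"grip":-1},{"translation":[0.03,0.05,1.1],"angular":[0,0,0],"grip":-1},{"translation":[0.03,0.05,1.1],"angular":[0,0,0],"grip":-1}])

```text
time: 15.92
ee_pos: [0.5797, -0.0346, 0.1694]
tool_rot: [0.258, 0.047, 0.965, -0.019]
contact_force: [-2.3, 0.9, 1.1]
gripper_width: 0.0089
grip_force: 69.7
```

```bash
python3 chk2.py .003 13
```

```text
(array([ 0.04,  0.04, -0.12]), array([ 0.13,  0.03, -0.13]))
mod 9959 face z median 0.0059 [-0.18  0.09] y lims [-0.042  0.012]
nb 6398 face z median 0.0045 [ 0.03 -0.12] y lims [-0.108 -0.07 ]
nb2 5281 face z median 0.0045 [-0.06 -0.29] y lims [-0.1709 -0.133 ]
F local [-2.34 -0.7   0.9 ] T [0.079 0.655 0.009] 0.008644163912933838 15.975
```

Emit:
carry_out(deltas=[{"translation":[0,0,0.1],"angular":[0,0,0],"grip":-1},{"translation":[0,0,0.2],"angular":[0,0,0],"grip":-1},{"translation":[0,0,0.3],"angular":[0,0,0],"grip":-1},{"translation":[0,0,0.3],"angular":[0,0,0],"grip":-1}])

```text
time: 16.48
ee_pos: [0.5803, -0.0345, 0.1681]
tool_rot: [0.258, 0.047, 0.965, -0.019]
contact_force: [-18.7, 2.2, 16.2]
gripper_width: 0.0088
grip_force: 72.9
```

```bash
python3 chk2.py .000 14
```

```text
(array([0.03, 0.02, 0.04]), array([ 0.15, -0.08, -0.08]))
mod 9928 face z median 0.0045 [-0.03 -0.1 ] y lims [-0.042  0.012]
nb 6397 face z median 0.0045 [-0.04 -0.1 ] y lims [-0.1079 -0.07  ]
nb2 5357 face z median 0.0045 [-0.07 -0.1 ] y lims [-0.171 -0.133]
F local [-9.33 -0.08 22.67] T [-0.046  1.466 -0.055] 0.008706125022616612 16.525
```

Home: the panel face is level with both neighbours and the force rose to 23 N against the stop. I'll unload and let go.

Emit:
carry_out(deltas=[{"translation":[0,0,-0.15],"angular":[0,0,0],"grip":-1},{"translation":[0,0,-0.15],"angular":[0,0,0],"grip":-0.5},{"translation":[0,0,-0.15],"angular":[0,0,0],"grip":-0.25},{"translation":[0,0,-0.15],"angular":[0,0,0],"grip":-0.25},{"translation":[0,0,-2],"angular":[0,0,0],"grip":-0.25},{"translation":[0,0,-5],"angular":[0,0,0],"grip":-0.25},{"translation":[0,0,-9],"angular":[0,0,0],"grip":-0.25},{"translation":[0,0,-13],"angular":[0,0,0],"grip":-0.25}])

```text
time: 17.52
ee_pos: [0.516, -0.0269, 0.2803]
tool_rot: [0.259, 0.047, 0.965, -0.019]
contact_force: [0.1, 0.2, -0.7]
gripper_width: 0.0322
grip_force: 0.0
```

```bash
python3 chk2.py .000 15
python3 - <<'E'
from h import *
# switch: bar in slot-local; grip centre
for tag in ['w3','w4','w_15']:
    c=load(tag);L=(cloud(c)-O)@B
    k=(abs(L[...,0]+.025)<.04)&(L[...,1]<-.11)&(L[...,1]>-.17)&(L[...,2]>.0425)&(L[...,2]<.05)
    if k.sum()>50: print(tag,k.sum(),cv2.minAreaRect((L[k][:,:2]*1000).astype(np.float32)),np.median(L[k][:,2]))
sw=O+B@np.array([-.0252,-.1393,.0378]); print('sw',sw)
a=np.radians(-3.1)
Q=F*R.from_rotvec([0,0,-a])  # tool z = -slot z
for d in (.1,):
    P=sw+B[:,2]*(-.019+d); print(P,delta(P,Q))
print(bot.get_state()['joint_pos'].round(3))
E
```

```text
(array([ 0.05,  0.05, 12.99]), array([ 0.13,  0.04, -0.13]))
mod 5179 face z median 0.0045 [ 0.   -0.07] y lims [-0.042  0.012]
nb 3386 face z median 0.0045 [-0.01 -0.12] y lims [-0.108 -0.07 ]
nb2 2473 face z median 0.0045 [ 0.01 -0.13] y lims [-0.171 -0.133]
F local [3.12 1.86 1.45] T [ 0.044  0.182 -0.04 ] 0.03173701690702464 17.575
w3 670 ((-25.098453521728516, -138.9838409423828), (12.908260345458984, 46.288665771484375), 86.86257934570312) 0.04559162517334851
w4 631 ((-25.316959381103516, -139.599853515625), (12.468653678894043, 45.327232360839844), 86.87348937988281) 0.0454813214403772
w_15 815 ((-25.491310119628906, -138.93121337890625), (13.526498794555664, 45.2929801940918), 87.83831787109375) 0.04552045417559626
sw [ 0.53567257 -0.23497165  0.1701348 ]
[ 0.49534328 -0.23125704  0.2402808 ] (array([  2.61, -20.48,   4.16]), array([-0.9 ,  0.59,  3.01]))
[-0.215 -0.407  2.163  0.062  0.855 -1.717]
```

Still flush after release. Next is the switch.

Emit:
carry_out(deltas=[{"translation":[0.5,-4,0],"angular":[-0.2,0.1,0.5],"grip":0},{"translation":[1.2,-8.5,0],"angular":[-0.4,0.2,1.2],"grip":0},{"translation":[1.8,-13,0.5],"angular":[-0.6,0.4,1.8],"grip":0},{"translation":[2.3,-17.5,1],"angular":[-0.8,0.5,2.5],"grip":0},{"translation":[2.6,-20.5,2],"angular":[-0.9,0.6,3],"grip":0},{"translation":[2.6,-20.5,2],"angular":[-0.9,0.6,3],"grip":0},{"translation":[2.6,-20.5,2],"angular":[-0.9,0.6,3],"grip":0}])

```text
time: 18.45
ee_pos: [0.4833, -0.2295, 0.2513]
tool_rot: [0.254, 0.071, 0.965, -0.004]
contact_force: [0.5, 0.2, 0.3]
gripper_width: 0.0426
grip_force: 0.0
```

```bash
cat > sw.py <<'E'
import sys
from h import *
c=snap('wrist','sw'+sys.argv[1]);L=(cloud(c)-O)@B
k=(abs(L[...,0]+.025)<.04)&(L[...,1]<-.11)&(L[...,1]>-.17)&(L[...,2]>.0425)&(L[...,2]<.05)
if k.sum()>50: print(k.sum(),cv2.minAreaRect((L[k][:,:2]*1000).astype(np.float32)),np.median(L[k][:,2]))
sw=O+B@np.array([-.0252,-.1392,.0376])
Q=F*R.from_rotvec([0,0,np.radians(float(sys.argv[2]))])
print(delta(sw+B[:,2]*(-.016),Q)); s=bot.get_state(); print(s['joint_pos'].round(3),s['gripper_width'],s['contact_force'],s['ft_torque'],s['time'])
E
python3 sw.py 1 3.1
```

```text
780 ((-25.386375427246094, -139.80770874023438), (11.38496208190918, 46.0588264465332), 87.14952087402344) 0.04543719440841801
(array([-0.59, -0.07, 11.29]), array([ 0.05, -0.55,  0.01]))
[-0.75  -0.283  2.136  0.393  0.908 -2.359] 0.04272487400409528 [-1.05384     0.60510856  0.61114328] [0.03065885 0.23731241 0.02388284] 18.5
```

Emit:
carry_out(deltas=[{"translation":[-0.3,-0.05,2],"angular":[0,-0.3,0],"grip":0},{"translation":[-0.59,-0.09,4],"angular":[0,-0.5,0],"grip":0},{"translation":[-0.59,-0.09,6],"angular":[0,-0.5,0],"grip":0},{"translation":[-0.59,-0.09,8],"angular":[0,-0.5,0],"grip":0},{"translation":[-0.59,-0.09,10],"angular":[0,-0.5,0],"grip":0},{"translation":[-0.59,-0.09,11.2],"angular":[0,-0.5,0],"grip":0},{"translation":[-0.59,-0.09,11.2],"angular":[0,-0.5,0],"grip":0},{"translation":[-0.59,-0.09,11.2],"angular":[0,-0.5,0],"grip":0}], force=25)

```text
time: 19.5
ee_pos: [0.5434, -0.2365, 0.1577]
tool_rot: [0.259, 0.07, 0.963, -0.005]
contact_force: [0.6, 0.5, -0.3]
gripper_width: 0.043
grip_force: 0.0
```

```bash
python3 sw.py 2 3.1
```

```text
2889 ((-27.233352661132812, -141.80657958984375), (54.50408172607422, 43.99794387817383), 57.70730209350586) 0.045449737887509
(array([0.08, 0.1 , 0.16]), array([-0.02,  0.03,  0.01]))
[-0.673 -0.023  2.107  0.464  0.661 -2.41 ] 0.042865750615929385 [ 0.30748257 -0.28086463  0.21129357] [0.01099899 0.23923797 0.01946184] 19.55
```

Emit:
carry_out(deltas=[{"translation":[0.08,0.07,0.15],"angular":[0,0,0],"grip":0},{"translation":[0.08,0.07,0.15],"angular":[0,0,0],"grip":-0.4},{"translation":[0.08,0.07,0.15],"angular":[0,0,0],"grip":-1},{"translation":[0.08,0.07,0.15],"angular":[0,0,0],"grip":-1},{"translation":[0.08,0.07,0.15],"angular":[0,0,0],"grip":-1},{"translation":[0.08,0.07,0.15],"angular":[0,0,0],"grip":-1},{"translation":[0.08,0.07,0.15],"angular":[0,0,0],"grip":-1}], force=30)

```text
time: 20.42
ee_pos: [0.5432, -0.2353, 0.1554]
tool_rot: [0.258, 0.07, 0.963, -0.004]
contact_force: [-4.5, 3.0, 4.8]
gripper_width: 0.011
grip_force: 32.3
```

Emit:
carry_out(deltas=[{"translation":[0,0,0],"angular":[0,0,6],"grip":-1},{"translation":[0,0,0],"angular":[0,0,12],"grip":-1},{"translation":[0,0,0],"angular":[0,0,18],"grip":-1},{"translation":[0,0,0],"angular":[0,0,24],"grip":-1},{"translation":[0,0,0],"angular":[0,0,30],"grip":-1},{"translation":[0,0,0],"angular":[0,0,30],"grip":-1}])

```text
time: 21.18
ee_pos: [0.5433, -0.235, 0.1555]
tool_rot: [0.25, 0.318, 0.912, 0.063]
contact_force: [-3.7, 5.2, 6.1]
gripper_width: 0.0113
grip_force: 32.3
```

```bash
python3 sw.py 3 60
```

```text
2893 ((-25.6090087890625, -139.3934783935547), (38.00926971435547, 40.16422653198242), 13.694698333740234) 0.04556043409262417
(array([-0.09, -0.01, -0.03]), array([ 0.04, -0.13, 26.85]))
[-0.671 -0.021  2.109  0.466  0.658 -1.887] 0.010934532021183491 [-2.9703948   4.57813768  6.16316924] [0.62122199 0.27361907 0.29669974] 21.225
```

Emit:
carry_out(deltas=[{"translation":[0,0,0],"angular":[0,0,6],"grip":-1},{"translation":[0,0,0],"angular":[0,0,12],"grip":-1},{"translation":[0,0,0],"angular":[0,0,18],"grip":-1},{"translation":[0,0,0],"angular":[0,0,24],"grip":-1},{"translation":[0,0,0],"angular":[0,0,28],"grip":-1},{"translation":[0,0,0],"angular":[0,0,31],"grip":-1},{"translation":[0,0,0],"angular":[0,0,31],"grip":-1}])

```text
time: 22.1
ee_pos: [0.5436, -0.2347, 0.1557]
tool_rot: [0.225, 0.547, 0.796, 0.127]
contact_force: [-0.2, 6.2, 5.4]
gripper_width: 0.0114
grip_force: 47.6
```

```bash
python3 sw.py 4 60
```

```text
2857 ((-25.150421142578125, -138.771240234375), (37.445396423339844, 40.29234313964844), 71.18054962158203) 0.04554643499238289
(array([-0.1 ,  0.  , -0.03]), array([-0.02, -0.14, -3.79]))
[-0.67  -0.021  2.109  0.464  0.659 -1.35 ] 0.011289987508221156 [-1.40984007  5.95537936  5.79859019] [0.30613218 0.03262554 1.45654675] 22.15
```

At the stop: the moment about the axis rose to 1.5 N m. I'll release and retreat.

Emit:
carry_out(deltas=[{"translation":[0,0,0],"angular":[0,0,0],"grip":-0.5},{"translation":[0,0,0],"angular":[0,0,0],"grip":0},{"translation":[0,0,0],"angular":[0,0,0],"grip":0},{"translation":[0,0,-2],"angular":[0,0,0],"grip":0},{"translation":[0,0,-5],"angular":[0,0,0],"grip":0},{"translation":[0,0,-9],"angular":[0,0,0],"grip":0},{"translation":[0,0,-13],"angular":[0,0,0],"grip":0},{"translation":[0,0,-13],"angular":[0,0,0],"grip":0}])

```text
time: 23.15
ee_pos: [0.4794, -0.2317, 0.272]
tool_rot: [0.229, 0.55, 0.793, 0.126]
contact_force: [-0.5, -0.1, -0.5]
gripper_width: 0.0426
grip_force: 0.0
```

```bash
python3 sw.py 5 60; python3 chk2.py 0 16; python3 -c "
from h import *
c=snap('top','tend')
cv2.imwrite('pics/end.png',np.hstack([load('w_16')['color'][::1,:][:, 120:520],cv2.resize(c['color'][120:300,170:470],(400,240)).copy() if 0 else cv2.copyMakeBorder(cv2.resize(c['color'][120:300,170:470],(400,240)),0,160,0,0,cv2.BORDER_CONSTANT)]))"
```

```text
704 ((-25.455368041992188, -139.1556396484375), (11.993045806884766, 45.793792724609375), 30.065431594848633) 0.045484718536214316
(array([1.600e-01, 1.000e-02, 1.307e+01]), array([ 0.04,  0.17, -4.12]))
[-0.764 -0.316  2.129  0.395  0.939 -1.295] 0.04285833801618835 [-0.57655826  0.84713465  0.34082267] [0.03620264 0.28776285 0.01087507] 23.2
(array([17.58, 10.81, 12.93]), array([  0.84,  -0.38, -64.12]))
mod 3782 face z median 0.0043 [ 0.01 -0.38] y lims [-0.042   0.0074]
nb 5947 face z median 0.0043 [-0.02 -0.18] y lims [-0.108 -0.07 ]
nb2 4957 face z median 0.0044 [ 0.01 -0.32] y lims [-0.171 -0.133]
F local [ 0.18  0.81 -1.17] T [-0.028  0.252 -0.02 ] 0.04284697979445513 23.25
```

View pics/end.png

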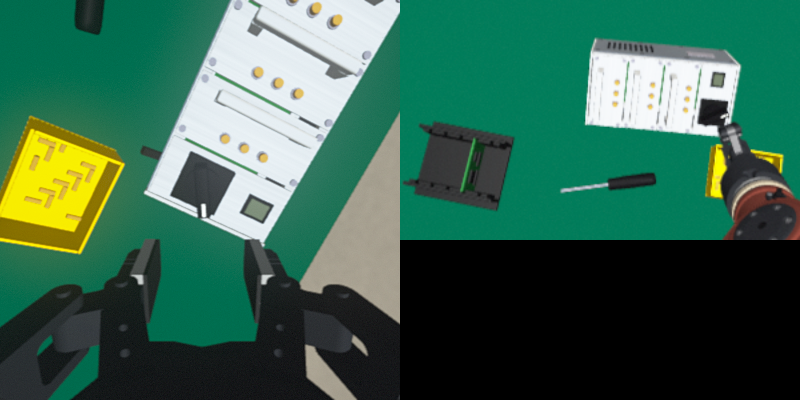

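The picture shows all three modules flush, the switch bar at 59.9° (on), and the bare board, screwdriver and bin in place. The gripper is clear.

```bash
python3 -c "
from rig import bot
print(bot.job_done())"
```

```text
the job is handed in; nothing more can be done
None
```

The spare module is pressed fully home in the leftmost bay, its panel measuring level with its neighbours. The main switch was then turned on to its stop (59.9° of 60°) and released. The bare board, screwdriver and parts bin look untouched, and the job was handed in at about 23 s.

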